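Present the cartridge, set the gas valve two turns open and stay on the handle

TASK

Set up the gas station on the bench: first turn the aluminium cartridge in its seat so that the middle of its orange mark faces the black reader block squarely, and let go of it there. Then turn the red handwheel clockwise by its crank handle until it is fully shut at its stop, open it again (anticlockwise) by exactly two full turns, and finish with the gripper still holding the crank handle there, the wheel still. Do not tip the cartridge or disturb the other things on the bench.

Things in the scene. Friction and masses are not known exactly. Their poses are not given: they have to be found in the camera images.
- station: fixed grey base plate, 100 x 340 x 12 mm (x, y, z), carrying the gas station; origin at the centre of its underside on the bench, z up, turned up to 0.25 rad. Along its y: valve axis at +85 mm, cartridge seat at -65 mm, face of the black reader block at -135 mm (block 46 x 32 mm, top 67 mm above the bench)
- cartridge: loose aluminium cylinder, 40 mm across, 96 mm high (straight side to 78 mm, then a neck with a 22 mm black cap), 0.1 to 0.2 kg, upright in a 6 mm deep seat with 1.5 mm play, its foot 6 mm above the bench. Origin: centre of its underside; z up, x out through the middle of the orange mark. Grip it across the body, best 55 to 75 mm above its foot, and twist it in the seat
- mark (a point): middle of the orange mark (40 mm high, 20 mm wide) on the cartridge's side, 46 mm above its foot, 20 mm from its axis. An orange line on top of the cap points the same way. It starts 0.7 to 1.9 rad away from the reader, toward the robot, so the short way is anticlockwise seen from above
- reader_window (a point): middle of the glass window on the reader block's face, which looks along the station's +y to the cartridge; 70 mm from the seat's axis, 46 mm above the bench
- valve (a joint): opening of the red handwheel in rad: 0 = shut at the stop, grows as it is turned anticlockwise seen from above; one turn is 6.283, two turns 12.566; the other end stop is at 20.1. Starts 1.2 to 5.5 open (less than one turn). It turns stiffly (about 0.08 N m, 2 N at the crank handle) and stays where it is left.
- valve_axis (a point): centre of the handwheel, on its upright turning axis, in the middle of its rim's height, 64 mm above the bench; rim 80 mm in diameter, 10 mm thick, top of the rim 69 mm above the bench
- crank: black upright crank handle standing on the wheel's rim, 40 mm from the wheel's axis; a cylinder of 18 mm diameter, 50 mm tall, from 72 to 122 mm above the bench. Origin at the middle of its lower end, z up. It spins freely about its own axis, so a gripper may hold it and travel round the circle without turning; its own yaw means nothing. It goes round with the wheel.
- crank_grip (a point): point to grip on the crank handle's axis, 102 mm above the bench, 20 mm below its top
- charcoal_block: bystander, to be left alone: small black block, 45 x 71 x 22 mm; origin at the centre of its underside
- wax_block: bystander, to be left alone: small green block, 32 x 61 x 18 mm; origin at the centre of its underside
- flux_jar: bystander, to be left alone: white jar with a yellow lid, 46 mm across, 41 mm high; origin at the centre of its underside
- plaster_block: bystander, to be left alone: white block, 48 x 71 x 42 mm; origin at the centre of its underside
- solder_tin: bystander, to be left alone: flat blue tin, 56 x 77 x 22 mm; origin at the centre of its underside
Things that resemble listed ones, but are neither listed nor needed, are in the scene too. What is shaped like the cartridge but blue or brown is not meant.

How it is judged:
On the way, in this order (a step that is already met when the one before it is completed fails the run):
1. the cartridge's mark faces the reader and the cartridge is let go, standing in its seat (angle between the x axis of cartridge and the y axis of station, either way round below 0.3 rad and distance between mark and reader_window below 0.062 m and angle between cartridge's own z axis and vertical below 0.1 rad and z of cartridge in the frame of station below 0.009 m and contact force between the fingers and cartridge below 0.2 N), for 0.2 s.
2. the handwheel is shut at its stop (value of joint valve below 0.08 rad), for 0.1 s.
At the end, for the whole second after the job is handed in: the handwheel stands still two turns (12.57 rad, give or take 0.2) from its stop, the crank handle is held between the fingers (over 2 N, grasp point within 15 mm of its axis), and the cartridge stands upright in its seat, untouched, its mark within 0.3 rad of squarely facing the reader (all of step 1 and value of joint valve between 12.366 and 12.766 rad and velocity of joint valve between -0.05 and 0.05 rad/s and contact force between the fingers and crank above 2 N and horizontal distance between the grasp point and crank below 0.015 m); the arm keeps its last pose, push and grip.
It fails at once if the cartridge is tipped over or pulled out of its seat (angle between cartridge's own z axis and vertical above 0.3 rad or z of cartridge in the frame of station above 0.04 m).
It fails at once if a bystander is disturbed (moved over 20 mm) (distance of any of charcoal_block, wax_block, flux_jar, plaster_block, solder_tin from where it was at the start of the episode above 0.02 m).
It also fails if it takes over 72 s, if anything falls off the work surface, if the arm or the gripper's body presses on something with over 40 N, if the wrist force passes 120 N, or if a joint passes its speed limit or range.

ROBOT

A 6-joint arm with a two-finger parallel gripper is mounted at the origin on a cart in front of the work surface, level with it; the furniture and walls round the work are solid. World frame = base frame: x ahead of the robot, y to its left, z up, the work surface at z = 0. Lengths are in m, angles in rad, forces in N, time in s.
With the tool pointing down it reaches from about 0.35 to 1 m from the base axis. Payload 7.1 kg.
Tool frame: the origin (TCP) lies at the very end of the fingers, on their centre line; the grasp point (between the pads) lies 19 mm behind it; z points along the fingers, y is the line along which they close (so a half turn about z gives the same grasp; the last joint's range is limited). The gripper opens to 85 mm and grips with 20 to 120 N. Pads are 22 mm wide; open, the fingers measure 114 mm over their backs; the gripper's body (76 mm by 85 mm) begins 54 mm behind the grasp point. The pads swing forward as they close: fully open they stand 13 mm farther back than shut.
Start: joints at [-1.244, 0.423, 1.63, -0, 1.089, -0.019], TCP at [0.212, -0.588, 0.231] pointing down, gripper open.
Joint ranges: [-3, 3], [-0.9, 2.11], [0.09, 2.58], [-1.31, 4.45], [0.11, 2.69], [-2.54, 2.54]. Speed limits (rad/s): [2.39, 2.39, 3.01, 3.14, 3.14, 3.14].

INTERFACE

Orientations are given as a unit quaternion [w, x, y, z].
In Python, from workcell import sense, get_image, finish_job gives the robot as it stands.
- The arm moves only by the tool drive_tool, never from a script. Its argument "deltas" is a list of rows, each a list of 3 entries, a list of its own where there are three numbers: the shift along the tool's x, y, z in m, then the turn, a rotation vector about the tool's x, y, z in rad, then the opening, from 0 (shut) to 1 (fully open). A call has 1 to 20 rows; each row is the pose to reach, as a shift and turn from the pose commanded when the call began, along the tool's axes at that moment; what a row does not reach only later rows make up. A row lasts 1/10 s, in which the tool goes at most 50 mm and 8.59 degrees, less where a joint would pass 70% of its speed; a pose out of reach is approached as far as the arm can. A call with a gripper value outside its range is refused whole. The fingers move at their own pace and stop on an object; the grip force is fixed at half the most. Time passes only in rows, so rows that repeat a pose let the fingers close. It gives the time, the measured TCP pose, the force, the opening and the grip force at its end, in the units of the state.
- sense(): the state, without advancing time (a new reading comes with each control period).
- get_image(name): name is "side" or "top" or "wrist"; returns a dict with "pixels" (384x512x3 uint8, red, green, blue), "z_map" (384x512 float32, m along the optical axis (not along the pixel's ray), 0 where there is no reading), "mtx" (3x3 intrinsics, pixels), "k1" (the pictures are not rectified: a ray, as slopes to the right and down, at radius r is drawn at 1 + k1 r^2 times it, then the intrinsics apply), "xyz" and "attitude" of the camera in the world; the wrist camera has in their place "tool_from_camera" (4x4, takes a point from camera to tool coordinates, whose origin is the TCP and whose axes are the flange's). Camera axes: x right, y up, looking along -z (the intrinsics and any distortion apply to the point x, -y, -z); pixel columns grow to the right and rows downward; lengths in m; the calibration is good to about 2 mm. A picture is of the moment at which its call begins: read the wrist's pose just before it.
- finish_job(): hands the job in; it is judged then, once.
The state is a dict: "time": time; "joint_positions": joint angles; "qd": joint speeds; "joint_efforts": joint torques, N m; "ee_pos": TCP position; "tcp_rot": TCP orientation; "contact_force": force on the tool from outside, world axes, zero at the start; "moment": the same for the moment, N m; "opening": finger opening in m; "grasp_force": force on a finger pad.
Only numpy, scipy, OpenCV 4.12 (cv2) and the standard library are available. Lean on these libraries where they do the work, as an engineer would, in place of code of your own. Each camera call takes 0.05 s, during which the arm holds its last target. There are 200 camera calls.

## Working session

There is one attempt and no reset: what is moved stays moved. The work goes in short steps, Python scripts to look and compute and a tool call to move; the robot and the scene stay as the last step left them, time stands still between calls to the robot, and variables do not carry over. Pictures are saved under pics/ and viewed, at most 10 in all, crops included, and the job is handed in when it is done.

Besides the shell and the picture viewer there is one more tool, called after "Request:" as name([rows], argument=value, ...), one row to a line, values as JSON. drive_tool: Moves the arm, as the interface text tells. Its arguments: {"type":"object","properties":{"deltas":{"type":"array"}},"required":["deltas"]}

```bash
mkdir -p pics; ls; cat > h.py <<'E'
import numpy as np,cv2
from workcell import sense,get_image
from scipy.spatial.transform import Rotation as R
def q2R(q): return R.from_quat([q[1],q[2],q[3],q[0]]).as_matrix()
def cam(n):
    s=sense(); d=get_image(n)
    if n=='wrist':
        T=np.array(d['tool_from_camera']); Rt=q2R(s['tcp_rot'])
        d['C']=np.array(s['ee_pos'])+Rt@T[:3,3]; d['M']=Rt@T[:3,:3]
    else:
        d['C']=np.array(d['xyz']); a=np.array(d['attitude']); d['M']=a if a.shape==(3,3) else q2R(a)
    return d
def rays(d,px):
    K=np.array(d['mtx']);px=np.atleast_2d(px).astype(float)
    p=cv2.undistortPoints(px[:,None],K,np.array([d['k1'],0,0,0.]))[:,0]
    return np.c_[p[:,0],-p[:,1],-np.ones(len(p))]@d['M'].T
def plane(d,px,z):
    r=rays(d,px); return d['C']+r*((z-d['C'][2])/r[:,2])[:,None]
def depthpts(d,px):
    px=np.atleast_2d(px).astype(int); return d['C']+rays(d,px)*d['z_map'][px[:,1],px[:,0]][:,None]
def proj(d,P):
    p=(np.atleast_2d(P)-d['C'])@d['M']; p=np.c_[p[:,0]/-p[:,2],-p[:,1]/-p[:,2]]
    p=p*(1+d['k1']*(p**2).sum(1))[:,None]; K=np.array(d['mtx']); return p@K[:2,:2].T+K[:2,2]
def save(d,f): cv2.imwrite('pics/'+f,d['pixels'][:,:,::-1])
E
python3 - <<'E'
from h import *
print(sense())
a=[]
for n in ['top','side']:
    d=cam(n); print(n,d['C'],d['M'].round(3).tolist(),d['mtx'],d['k1']); a.append(d['pixels'])
    np.savez(n+'.npz',**{k:d[k] for k in ['pixels','z_map','mtx','k1','C','M']})
    save(d,n+'0.png')
E
```

```text
pics
{'time': 0.0, 'joint_positions': array([-1.24402102e+00,  4.23842896e-01,  1.63065137e+00, -1.42617982e-05,
        1.08859399e+00, -1.89705883e-02]), 'qd': array([ 3.84786504e-05, -3.04691357e-04, -8.01813739e-04,  1.21735955e-03,
       -3.35752960e-04, -1.75038499e-03]), 'joint_efforts': array([ 5.43256083e-04, -5.57384562e+01, -2.81739128e+01, -5.64515517e-05,
        7.32842367e-03,  3.47731248e-05]), 'ee_pos': array([ 0.21168198, -0.58750644,  0.23055958]), 'tcp_rot': array([-7.37993764e-04,  9.85093803e-01,  1.72016394e-01, -1.20875168e-04]), 'contact_force': array([0.36816381, 0.43995111, 0.81828299]), 'moment': array([-0.04993403, -0.02193159,  0.00062318]), 'grasp_force': 0.0, 'opening': 0.08532474917227512}
top [0.4587195  0.05220317 1.42315589] [[0.013, 0.993, -0.115], [-1.0, 0.013, 0.0], [0.002, 0.115, 0.993]] [[415.01737953   0.         256.98618316]
 [  0.         415.01737953 182.91128023]
 [  0.           0.           1.        ]] 8.240093987506287e-05
side [ 0.40232976 -0.42881388  1.0509527 ] [[0.91, 0.361, -0.202], [-0.414, 0.807, -0.421], [0.011, 0.467, 0.884]] [[429.88597634   0.         255.89039207]
 [  0.         429.88597634 184.74710835]
 [  0.           0.           1.        ]] 0.04042210642398893
```

View pics/top0.png

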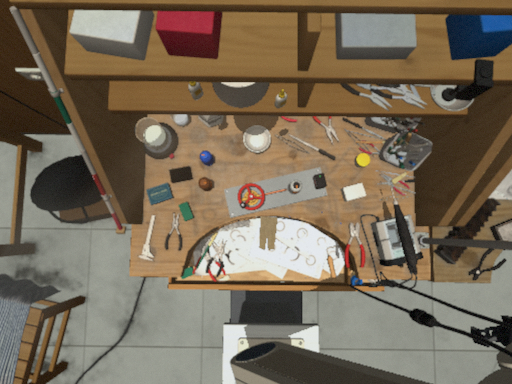

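View pics/side0.png

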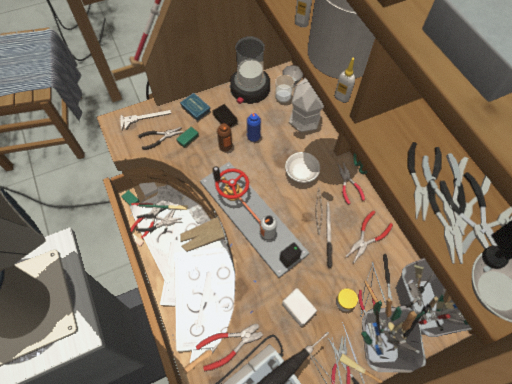

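The top view shows the plate from about (225,200) to (328,180), with the wheel at (250,196), the cartridge at (295,187) and the reader at (320,181). The side view has the wheel at (232,184), the crank at (216,174), the cartridge at (268,226) and the reader at (290,254).

```bash
python3 - <<'E'
from h import *
def ld(n): return dict(np.load(n+'.npz'))
T=ld('top');S=ld('side')
c1=cv2.resize(T['pixels'][160:225,215:335],None,fx=6,fy=6,interpolation=cv2.INTER_CUBIC)[:,:,::-1]
c2=cv2.resize(S['pixels'][155:280,190:315],None,fx=4.6,fy=4.6,interpolation=cv2.INTER_CUBIC)[:,:,::-1]
cv2.imwrite('pics/c1.png',c1);cv2.imwrite('pics/c2.png',c2)
for n,d,b in [('top',T,(160,225,215,335)),('side',S,(155,280,190,315))]:
    v,u=np.mgrid[b[0]:b[1],b[2]:b[3]]; px=np.c_[u.ravel(),v.ravel()]
    P=depthpts(d,px); hsv=cv2.cvtColor(d['pixels'],cv2.COLOR_RGB2HSV)[px[:,1],px[:,0]].astype(int)
    print(n,'plane z pct',np.percentile(P[:,2],[5,25,50,75,95]).round(4))
    m=(abs(P[:,2]-.012)<.004)&(hsv[:,1]<70)
    m2=m
    (c,sz,a)=cv2.minAreaRect((P[m,:2]*1000).astype(np.float32)); print('plate',m.sum(),c,sz,a)
    red=((hsv[:,0]<8)|(hsv[:,0]>172))&(hsv[:,1]>150)&(P[:,2]>.055)&(P[:,2]<.08)
    Q=P[red]; A=np.c_[2*Q[:,:2],np.ones(len(Q))]; s=np.linalg.lstsq(A,(Q[:,:2]**2).sum(1),rcond=None)[0]
    print('wheel',red.sum(),s[:2],np.sqrt(s[2]+s[:2]@s[:2]))
    hi=(P[:,2]>.112)&(P[:,2]<.13); print('crank top',hi.sum(),P[hi].mean(0) if hi.any() else 0)
    cap=(P[:,2]>.085)&(P[:,2]<.112);print('cap etc',cap.sum(),px[cap].tolist()[:60],P[cap].round(3).tolist()[:30])
E
```

```text
top plane z pct [-0.05   -0.0037  0.0001  0.0116  0.0678]
plate 1634 (593.4908447265625, -9.103378295898438) (100.3027114868164, 339.3102722167969) 13.864036560058594
wheel 199 [0.57190481 0.07182783] 0.035326061867278026
crank top 23 [0.54133485 0.09786172 0.12297409]
cap etc 106 [[295, 179], [294, 180], [295, 180], [296, 180], [297, 180], [292, 181], [293, 181], [294, 181], [295, 181], [296, 181], [297, 181], [298, 181], [299, 181], [290, 182], [291, 182], [292, 182], [293, 182], [294, 182], [295, 182], [296, 182], [297, 182], [298, 182], [299, 182], [300, 182], [290, 183], [291, 183], [292, 183], [293, 183], [294, 183], [295, 183], [296, 183], [297, 183], [298, 183], [299, 183], [300, 183], [290, 184], [291, 184], [292, 184], [293, 184], [294, 184], [295, 184], [296, 184], [297, 184], [298, 184], [299, 184], [300, 184], [290, 185], [291, 185], [292, 185], [293, 185], [294, 185], [295, 185], [296, 185], [297, 185], [298, 185], [299, 185], [300, 185], [301, 185], [290, 186], [291, 186]] [[0.628, -0.072, 0.086], [0.624, -0.068, 0.091], [0.623, -0.071, 0.096], [0.623, -0.074, 0.097], 
[... 1596 characters left out ...]
17], [272, 217]] [[0.548, 0.093, 0.109], [0.548, 0.092, 0.106], [0.533, 0.094, 0.108], [0.545, 0.091, 0.105], [0.548, 0.092, 0.101], [0.532, 0.095, 0.102], [0.534, 0.093, 0.104], [0.536, 0.089, 0.11], [0.538, 0.089, 0.108], [0.541, 0.089, 0.106], [0.543, 0.086, 0.108], [0.547, 0.092, 0.096], [0.532, 0.095, 0.097], [0.534, 0.092, 0.101], [0.536, 0.09, 0.102], [0.538, 0.088, 0.105], [0.541, 0.088, 0.102], [0.543, 0.089, 0.098], [0.547, 0.091, 0.093], [0.532, 0.097, 0.089], [0.533, 0.092, 0.096], [0.536, 0.09, 0.097], [0.538, 0.089, 0.098], [0.54, 0.088, 0.098], [0.543, 0.087, 0.097], [0.546, 0.09, 0.091], [0.533, 0.09, 0.094], [0.535, 0.089, 0.095], [0.537, 0.088, 0.095], [0.54, 0.088, 0.092]]
```

View pics/c1.png

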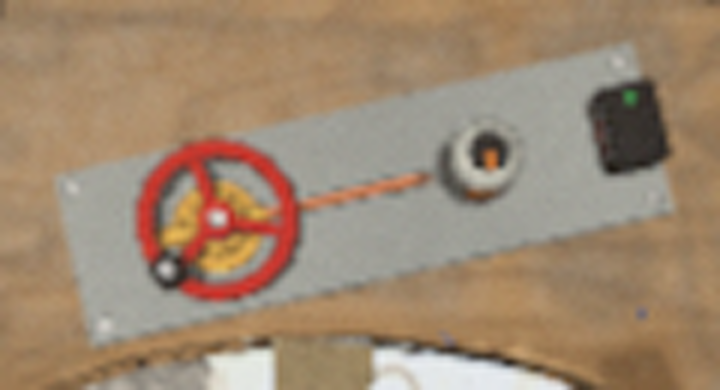

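View pics/c2.png

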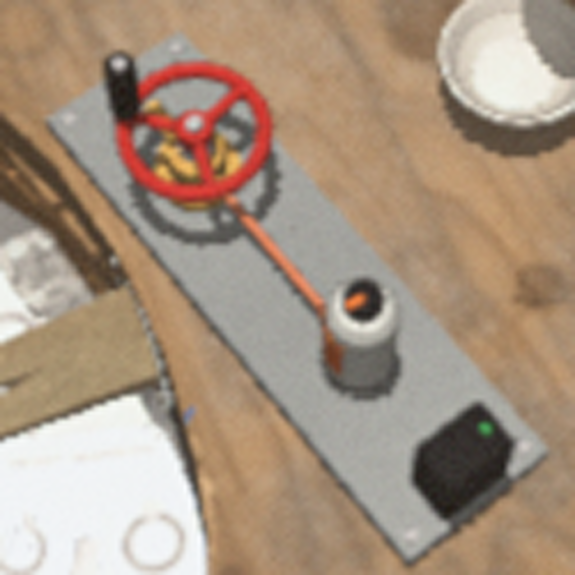

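The crops show the crank at the wheel's lower left. The orange cap line and body mark point roughly toward the robot (-x). A copper pipe runs from the wheel to the seat. I'll check heights along the approach path and where the wrist camera sits.

```bash
python3 - <<'E'
from h import *
for n in ['top','side']:
    d=dict(np.load(n+'.npz')); v,u=np.mgrid[0:384,0:512]; px=np.c_[u.ravel(),v.ravel()]
    px=px[d['z_map'].ravel()>0]; P=depthpts(d,px)
    H=np.full((9,10),-1.)
    for p in P:
        i=int(np.floor((p[0]-.1)/.1)); j=int(np.floor((p[1]+.8)/.1))
        if 0<=i<9 and 0<=j<10: H[i,j]=max(H[i,j],p[2])
    print(n); print(H.round(2))
d=cam('wrist'); print(np.array(d['tool_from_camera']).round(3),d['mtx'],d['k1'])
E
```

```text
top
[[-0.78 -0.78  0.39 -0.78  0.66 -0.78  0.02  0.67  0.58  0.36]
 [ 0.01  0.31  0.49  0.65  0.7   0.78  0.77  0.68 -0.18 -0.18]
 [ 0.02  0.06  0.06  0.17  0.17  0.02 -0.25 -0.05 -0.04 -0.25]
 [ 0.04  0.06  0.52  0.52  0.17  0.02  0.01 -0.02 -0.02  0.01]
 [ 0.08  0.06  0.37  0.37  0.17  0.05  0.02  0.1   0.13  0.13]
 [ 0.15 -1.    0.54  0.54  0.17  0.05  0.07  0.11  0.07  0.07]
 [-1.   -1.    0.54  0.65  0.65  0.64  0.69  0.8   0.63  0.74]
 [-1.   -1.   -1.    0.71  0.82  0.82  0.82  0.82  0.82  0.82]
 [-1.   -1.   -1.   -1.    0.63 -1.   -1.    0.63 -1.   -1.  ]]
side
[[-1.   -1.   -1.   -1.   -1.   -0.79  0.54  0.53  0.44  0.33]
 [-1.   -1.   -1.   -1.   -1.   -0.18  0.56  0.53 -0.18 -0.18]
 [-1.   -1.   -1.   -1.    0.11  0.01 -0.25 -0.04 -0.04 -0.25]
 [-1.   -1.   -1.    0.17  0.17  0.02  0.   -0.02 -0.02  0.  ]
 [-1.   -1.   -1.    0.16  0.17  0.05  0.02  0.11  0.13  0.12]
 [-1.   -1.    0.53  0.53  0.18  0.04  0.07  0.11  0.07  0.07]
 [-1.   -1.    0.34  0.57  0.63  0.69  0.69  0.64  0.61  0.54]
 [-1.   -1.   -1.    0.41  0.43  0.69  0.69  0.64  0.55  0.46]
 [-1.   -1.   -1.    0.07  0.4   0.4   0.39  0.42  0.08  0.02]]
[[ 0.001  0.953  0.302  0.077]
 [ 1.    -0.001 -0.     0.001]
 [ 0.     0.302 -0.953 -0.143]
 [ 0.     0.     0.     1.   ]] [[311.82085804   0.         254.43807291]
 [  0.         311.82085804 190.74584819]
 [  0.           0.           1.        ]] -0.06319416413789047
```

Request:
drive_tool([
  [[0.16,-0.25,-0.05],[0,0,0],0.7],
  [[0.16,-0.25,-0.05],[0,0,0],0.7],
  [[0.16,-0.25,-0.05],[0,0,0],0.7],
  [[0.16,-0.25,-0.05],[0,0,0],0.7],
  [[0.16,-0.25,-0.05],[0,0,0],0.7],
  [[0.16,-0.25,-0.05],[0,0,0],0.7],
  [[0.16,-0.25,-0.05],[0,0,0],0.7],
  [[0.4,-0.405,-0.05],[0,0,-0.2],0.7],
  [[0.4,-0.405,-0.05],[0,0,-0.2],0.7],
  [[0.4,-0.405,-0.05],[0,0,-0.2],0.7],
  [[0.4,-0.405,-0.05],[0,0,-0.2],0.7],
  [[0.4,-0.405,-0.05],[0,0,-0.2],0.7],
  [[0.4,-0.405,-0.05],[0,0,-0.357],0.7],
  [[0.4,-0.405,-0.05],[0,0,-0.357],0.7],
  [[0.548,-0.35,0.01],[0,0,-0.357],0.7],
  [[0.548,-0.35,0.01],[0,0,-0.357],0.7],
  [[0.548,-0.35,0.01],[0,0,-0.357],0.7],
  [[0.548,-0.35,0.01],[0,0,-0.357],0.7],
  [[0.548,-0.35,0.01],[0,0,-0.357],0.7],
  [[0.548,-0.35,0.01],[0,0,-0.357],0.7],
])

```text
time: 2.15
ee_pos: [0.6079, -0.0737, 0.2206]
tcp_rot: [-0.0, 0.939, 0.344, -0.001]
contact_force: [0.7, -0.1, 0.2]
opening: 0.06
grasp_force: 0.0
```

```bash
python3 - <<'E'
from h import *
s=sense(); print(s['time'],s['ee_pos'],s['joint_positions'],s['opening'])
d=cam('wrist'); np.savez('w1.npz',**{k:d[k] for k in ['pixels','z_map','mtx','k1','C','M']})
save(d,'w1.png')
seat=np.array([.6091,-.0722])
v,u=np.mgrid[0:384,0:512]; px=np.c_[u.ravel(),v.ravel()];z=d['z_map'].ravel()
px=px[z>0]; P=depthpts(d,px)
hsv=cv2.cvtColor(d['pixels'],cv2.COLOR_RGB2HSV)[px[:,1],px[:,0]].astype(int)
r=np.hypot(*(P[:,:2]-seat).T)
o=(hsv[:,0]>5)&(hsv[:,0]<22)&(hsv[:,1]>150)&(hsv[:,2]>100)
top=(P[:,2]>.095)&(P[:,2]<.108)&(r<.03)
Q=P[top]; (c,sz,a)=cv2.minAreaRect((Q[:,:2]*1000).astype(np.float32)); print('cap',len(Q),c,sz,Q.mean(0))
q=plane(d,px[top&o],.102); 
cc,rad=cv2.minEnclosingCircle((plane(d,px[top],.102)[:,:2]).astype(np.float32)); print('cap circ',cc,rad)
print('line',len(q),q.mean(0),np.degrees(np.arctan2(*(q.mean(0)[:2]-np.array(cc))[::-1])))
vec=np.linalg.svd(q[:,:2]-q[:,:2].mean(0))[2][0]; print('line dir',np.degrees(np.arctan2(vec[1],vec[0])))
b=o&(r<.03)&(P[:,2]>.02)&(P[:,2]<.075); print('mark',b.sum(),P[b].mean(0) if b.any() else '')
if b.any(): print(np.degrees(np.arctan2(*(P[b].mean(0)[:2]-np.array(cc))[::-1])))
ring=(P[:,2]>.075)&(P[:,2]<.09)&(r<.03); print('shoulder',ring.sum(),cv2.minEnclosingCircle(P[ring][:,:2].astype(np.float32)))
E
```

```text
2.15 [ 0.6078712  -0.07373873  0.22056254] [-1.40041088e-01  4.17664974e-01  1.66619294e+00 -2.58517631e-04
  1.05980165e+00  7.29137477e-01] 0.06000222648862262
cap 509 (607.8558349609375, -74.31393432617188) (21.770750045776367, 21.013675689697266) [ 0.60856833 -0.07395476  0.10228356]
cap circ (0.6084858179092407, -0.07425983250141144) 0.011842183768749237
line 51 [ 0.60214706 -0.07531202  0.102     ] -170.57528061879304
line dir -175.7049911021194
mark 0 
shoulder 485 ((0.6080726981163025, -0.07450162619352341), 0.019946346059441566)
```

View pics/w1.png

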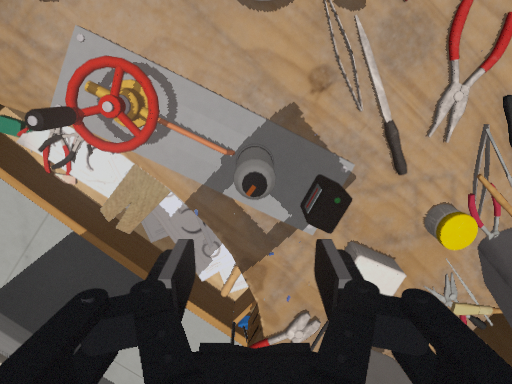

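The wrist view shows the cartridge centred at about (256,173), between the fingers. The orange line points down-left, at about -173° in the world. The reader lies at -76°, so it needs about +1.70 rad. Descending to grip.

Request:
drive_tool([
  [[0,0,0.04],[0,0,0],0.7],
  [[0,0,0.08],[0,0,0],0.7],
  [[0,0,0.11],[0,0,0],0.7],
  [[0,0,0.135],[0,0,0],0.7],
  [[0,0,0.155],[0,0,0],0.7],
  [[0,0,0.168],[0,0,0],0.7],
  [[0,0,0.168],[0,0,0],0.7],
  [[0,0,0.168],[0,0,0],0.5],
  [[0,0,0.168],[0,0,0],0.45],
  [[0,0,0.168],[0,0,0],0.3],
  [[0,0,0.168],[0,0,0],0.3],
  [[0,0,0.168],[0,0,0],0.3],
  [[0,0,0.168],[0,0,0],0.3],
])

```text
time: 3.5
ee_pos: [0.6095, -0.0731, 0.0549]
tcp_rot: [0.0, 0.939, 0.344, 0.001]
contact_force: [-1.9, 0.3, 6.7]
opening: 0.0383
grasp_force: 59.9
```

Request:
drive_tool([
  [[0,0,0],[0,0,-0.1],0.3],
  [[0,0,0],[0,0,-0.2],0.3],
  [[0,0,0],[0,0,-0.3],0.3],
  [[0,0,0],[0,0,-0.4],0.3],
  [[0,0,0],[0,0,-0.5],0.3],
  [[0,0,0],[0,0,-0.6],0.3],
  [[0,0,0],[0,0,-0.7],0.3],
  [[0,0,0],[0,0,-0.8],0.3],
  [[0,0,0],[0,0,-0.9],0.3],
  [[0,0,0],[0,0,-1.0],0.3],
  [[0,0,0],[0,0,-1.1],0.3],
  [[0,0,0],[0,0,-1.2],0.3],
  [[0,0,0],[0,0,-1.3],0.3],
  [[0,0,0],[0,0,-1.4],0.3],
  [[0,0,0],[0,0,-1.5],0.3],
  [[0,0,0],[0,0,-1.6],0.3],
  [[0,0,0],[0,0,-1.7],0.3],
  [[0,0,0],[0,0,-1.7],0.3],
  [[0,0,0],[0,0,-1.7],0.3],
  [[0,0,0],[0,0,-1.7],0.3],
])

```text
time: 5.5
ee_pos: [0.6083, -0.073, 0.0549]
tcp_rot: [-0.0, 0.361, 0.933, -0.0]
contact_force: [-7.3, 0.1, 11.9]
opening: 0.0384
grasp_force: 60.6
```

Request:
drive_tool([
  [[0,0,0],[0,0,0],0.5],
  [[0,0,0],[0,0,0],0.6],
  [[0,0,0],[0,0,0],0.7],
  [[0,0,0],[0,0,0],0.7],
  [[0,0,0],[0,0,0],0.7],
  [[0,0,-0.02],[0,0,0],0.7],
  [[0,0,-0.05],[0,0,0],0.7],
  [[0,0,-0.09],[0,0,0],0.7],
  [[0,0,-0.13],[0,0,0],0.7],
  [[0,0,-0.16],[0,0,0],0.7],
  [[0,0,-0.17],[0,0,0],0.7],
  [[0,0,-0.17],[0,0,0],0.7],
])

```text
time: 6.7
ee_pos: [0.6096, -0.0731, 0.2247]
tcp_rot: [0.001, 0.361, 0.933, 0.0]
contact_force: [-0.0, 0.1, 0.6]
opening: 0.06
grasp_force: 0.0
```

```bash
python3 - <<'E'
from h import *
s=sense(); print(s['time'],s['ee_pos'],s['joint_positions'],s['opening'],s['contact_force'])
d=cam('wrist'); save(d,'w2.png')
seat=np.array([.6085,-.074])
v,u=np.mgrid[0:384,0:512]; px=np.c_[u.ravel(),v.ravel()];z=d['z_map'].ravel()
px=px[z>0]; P=depthpts(d,px)
hsv=cv2.cvtColor(d['pixels'],cv2.COLOR_RGB2HSV)[px[:,1],px[:,0]].astype(int)
r=np.hypot(*(P[:,:2]-seat).T)
o=(hsv[:,0]>5)&(hsv[:,0]<22)&(hsv[:,1]>150)&(hsv[:,2]>100)
top=(P[:,2]>.095)&(P[:,2]<.112)&(r<.03)
q=plane(d,px[top&o],.102); 
cc,rad=cv2.minEnclosingCircle((plane(d,px[top],.102)[:,:2]).astype(np.float32)); print('cap circ',cc,rad,P[top][:,2].mean())
print('line',len(q),q.mean(0),np.degrees(np.arctan2(*(q.mean(0)[:2]-np.array(cc))[::-1])))
vec=np.linalg.svd(q[:,:2]-q[:,:2].mean(0))[2][0]; print('line dir',np.degrees(np.arctan2(vec[1],vec[0])))
W=np.array([.5725,.0715])
red=((hsv[:,0]<8)|(hsv[:,0]>172))&(hsv[:,1]>150)&(P[:,2]>.055)&(P[:,2]<.075)&(np.hypot(*(P[:,:2]-W).T)<.055)
q=plane(d,px[red],.069); rr=np.hypot(*(q[:,:2]-W).T)
cc,rad=cv2.minEnclosingCircle(q[rr<.05][:,:2].astype(np.float32)); print('wheel',cc,rad,red.sum())
hi=(P[:,2]>.117)&(P[:,2]<.127)&(np.hypot(*(P[:,:2]-W).T)<.06)
print('crank',hi.sum(),cv2.minEnclosingCircle(P[hi][:,:2].astype(np.float32)) if hi.any() else '')
E
```

```text
6.7 [ 0.60956296 -0.07305517  0.22465642] [-1.38668261e-01  4.13146432e-01  1.66275994e+00  9.49626453e-06
  1.06274515e+00 -9.70691582e-01] 0.06001334954652705 [-0.00548774  0.14066089  0.60585954]
cap circ (0.6075617671012878, -0.07440663874149323) 0.011935451067984104 0.10211863828215148
line 47 [ 0.61020394 -0.08056192  0.102     ] -66.76845522597095
line dir -78.7004717351382
wheel (0.5716635584831238, 0.06975534558296204) 0.04429977387189865 3450
crank 0
```

View pics/w2.png

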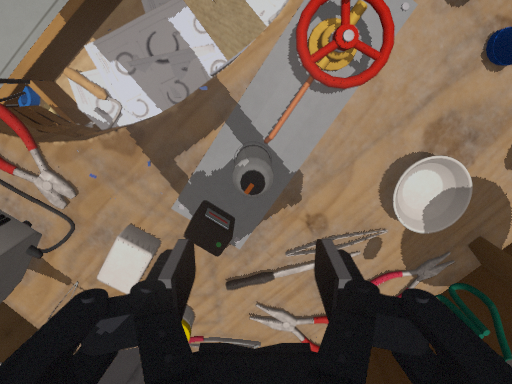

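The orange line now points at the reader block, at about -67 to -79° against a target of -76°, and the cartridge stands upright. Next, moving over the crank.

Request:
drive_tool([
  [[0.03,0.015,0],[0,0,0.13],0.7],
  [[0.065,0.03,0],[0,0,0.26],0.7],
  [[0.1,0.048,0.01],[0,0,0.39],0.7],
  [[0.135,0.064,0.01],[0,0,0.52],0.7],
  [[0.15,0.072,0.02],[0,0,0.65],0.7],
  [[0.1647,0.0787,0.02],[0,0,0.8],0.7],
  [[0.1647,0.0787,0.02],[0,0,0.8],0.7],
  [[0.1647,0.0787,0.02],[0,0,0.8],0.7],
  [[0.1647,0.0787,0.02],[0,0,0.8],0.7],
])

```text
time: 7.65
ee_pos: [0.54, 0.0955, 0.2025]
tcp_rot: [-0.0, 0.695, 0.719, -0.001]
contact_force: [0.5, -0.6, 0.2]
opening: 0.0599
grasp_force: 0.0
```

```bash
python3 - <<'E'
from h import *
s=sense(); print(s['time'],s['ee_pos'],s['tcp_rot'],s['joint_positions'],s['opening'],s['contact_force'])
d=cam('wrist'); save(d,'w3.png')
v,u=np.mgrid[0:384,0:512]; px=np.c_[u.ravel(),v.ravel()];z=d['z_map'].ravel()
px=px[z>0]; P=depthpts(d,px)
hsv=cv2.cvtColor(d['pixels'],cv2.COLOR_RGB2HSV)[px[:,1],px[:,0]].astype(int)
W=np.array([.572,.071]); r=np.hypot(*(P[:,:2]-W).T)
red=((hsv[:,0]<8)|(hsv[:,0]>172))&(hsv[:,1]>150)&(P[:,2]>.062)&(P[:,2]<.075)&(r<.055)
q=P[red]
cc,rad=cv2.minEnclosingCircle(q[:,:2].astype(np.float32)); print('wheel',cc,rad,red.sum())
hi=(P[:,2]>.115)&(P[:,2]<.127)&(r<.065)
print('crank',hi.sum(),P[hi].mean(0),cv2.minEnclosingCircle(P[hi][:,:2].astype(np.float32)))
E
```

```text
7.65 [0.53997568 0.09549703 0.20251492] [-2.84817747e-04  6.94938937e-01  7.19068510e-01 -5.20885792e-04] [ 1.53437889e-01  3.48781235e-01  1.82291984e+00 -2.13015357e-04
  9.71065833e-01  1.19432191e-01] 0.05986898527607807 [ 0.49266958 -0.57121309  0.19913944]
wheel (0.5715509057044983, 0.07187525182962418) 0.044347647577524185 2891
crank 426 [0.54078093 0.09779684 0.12143039] ((0.5408591628074646, 0.09653685986995697), 0.008961756713688374)
```

View pics/w3.png

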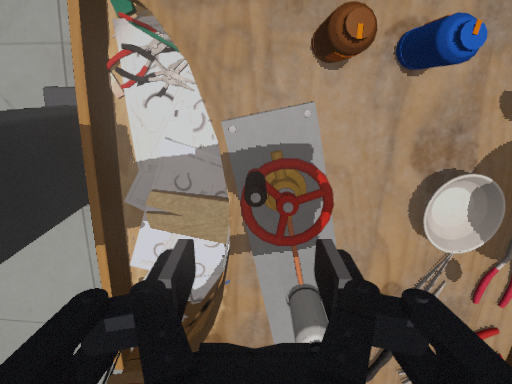

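The view shows the black crank at about (256,185), between the finger planes, and the wheel hub at about (288,207). Descending and gripping.

Request:
drive_tool([
  [[0.001,0.001,0.03],[0,0,0],0.7],
  [[0.001,0.001,0.06],[0,0,0],0.7],
  [[0.001,0.001,0.09],[0,0,0],0.7],
  [[0.001,0.001,0.11],[0,0,0],0.7],
  [[0.001,0.001,0.119],[0,0,0],0.5],
  [[0.001,0.001,0.119],[0,0,0],0.35],
  [[0.001,0.001,0.119],[0,0,0],0.25],
  [[0.001,0.001,0.119],[0,0,0],0.1],
  [[0.001,0.001,0.119],[0,0,0],0.1],
  [[0.001,0.001,0.119],[0,0,0],0.1],
  [[0.001,0.001,0.119],[0,0,0],0.1],
])

```text
time: 8.8
ee_pos: [0.5414, 0.0972, 0.0853]
tcp_rot: [0.0, 0.696, 0.718, 0.0]
contact_force: [-2.5, -0.6, 6.0]
opening: 0.0166
grasp_force: 58.9
```

```bash
cat > arc.py <<'E'
# arc.py a0 cx cy sign step n : prints tool-frame rows from current pose around wheel centre
import sys; from h import *
W=np.array([.5716,.0719]); r=.040
a0,st,n=float(sys.argv[1]),float(sys.argv[2]),int(sys.argv[3])
c=np.array([float(x) for x in sys.argv[4:6]])  # commanded pose now
Rm=q2R(sense()['tcp_rot'])
a=a0+st*np.arange(1,n+1); p=W+r*np.c_[np.cos(a),np.sin(a)]-c
t=np.c_[p,np.zeros(n)]@Rm
print(', '.join(f'[[{x:.4f}, {y:.4f}, 0], [0, 0, 0], 0.1]' for x,y,_ in t)); print('end a',a[-1],W+r*np.array([np.cos(a[-1]),np.sin(a[-1])]))
E
python3 - <<'E'
from h import *
s=sense(); p=s['ee_pos'];print(s['time'],p,s['opening'],s['grasp_force'],s['contact_force'],np.arctan2(p[1]-.0719,p[0]-.5716),np.hypot(p[1]-.0719,p[0]-.5716))
E
python3 arc.py 2.462 -0.15 20 .541 .0967
```

```text
8.8 [0.54144901 0.09724341 0.08526555] 0.016579711672720782 58.880894780159 [-2.52635562 -0.55229442  5.95365724] 2.442610574444422 0.039387445059512964
[[0.0046, 0.0037, 0], [0, 0, 0], 0.1], [[0.0081, 0.0086, 0], [0, 0, 0], 0.1], [[0.0109, 0.0139, 0], [0, 0, 0], 0.1], [[0.0129, 0.0195, 0], [0, 0, 0], 0.1], [[0.0140, 0.0254, 0], [0, 0, 0], 0.1], [[0.0142, 0.0314, 0], [0, 0, 0], 0.1], [[0.0135, 0.0374, 0], [0, 0, 0], 0.1], [[0.0119, 0.0432, 0], [0, 0, 0], 0.1], [[0.0095, 0.0486, 0], [0, 0, 0], 0.1], [[0.0063, 0.0537, 0], [0, 0, 0], 0.1], [[0.0024, 0.0582, 0], [0, 0, 0], 0.1], [[-0.0022, 0.0621, 0], [0, 0, 0], 0.1], [[-0.0073, 0.0653, 0], [0, 0, 0], 0.1], [[-0.0128, 0.0676, 0], [0, 0, 0], 0.1], [[-0.0186, 0.0691, 0], [0, 0, 0], 0.1], [[-0.0246, 0.0698, 0], [0, 0, 0], 0.1], [[-0.0306, 0.0695, 0], [0, 0, 0], 0.1], [[-0.0365, 0.0683, 0], [0, 0, 0], 0.1], [[-0.0421, 0.0663, 0], [0, 0, 0], 0.1], [[-0.0474, 0.0635, 0], [0, 0, 0], 0.1]
end a -0.5379999999999998 [0.60594941 0.05140322]
```

Request:
drive_tool([
  [[0.0046,0.0037,0],[0,0,0],0.1],
  [[0.0081,0.0086,0],[0,0,0],0.1],
  [[0.0109,0.0139,0],[0,0,0],0.1],
  [[0.0129,0.0195,0],[0,0,0],0.1],
  [[0.014,0.0254,0],[0,0,0],0.1],
  [[0.0142,0.0314,0],[0,0,0],0.1],
  [[0.0135,0.0374,0],[0,0,0],0.1],
  [[0.0119,0.0432,0],[0,0,0],0.1],
])

```text
time: 9.6
ee_pos: [0.5838, 0.1094, 0.0851]
tcp_rot: [0.0, 0.695, 0.719, -0.001]
contact_force: [-5.2, -8.7, 11.2]
opening: 0.0166
grasp_force: 59.5
```

```bash
cat > st.py <<'E'
from h import *
s=sense(); p=s['ee_pos'];x,y=p[0]-.5716,p[1]-.0719;a=np.arctan2(y,x)
f=np.array(s['contact_force']);print(s['time'],p.round(4),'F',f.round(1),'a',a.round(3),'r',np.hypot(x,y).round(4),'Ft',(f[:2]@[-np.sin(a),np.cos(a)]).round(1),'Fr',(f[:2]@[np.cos(a),np.sin(a)]).round(1),s['grasp_force'],s['opening'],s['moment'].round(2))
E
python3 st.py; python3 arc.py 1.262 -0.1 12 .58378 .11002 
```

```text
9.6 [0.5838 0.1094 0.0851] F [-5.2 -8.7 11.2] a 1.256 r 0.0394 Ft 2.2 Fr -9.8 59.486117362976074 0.016560960412159202 [-1.46  0.88  0.01]
[[-0.0015, 0.0037, 0], [0, 0, 0], 0.1], [[-0.0034, 0.0072, 0], [0, 0, 0], 0.1], [[-0.0057, 0.0105, 0], [0, 0, 0], 0.1], [[-0.0082, 0.0136, 0], [0, 0, 0], 0.1], [[-0.0110, 0.0164, 0], [0, 0, 0], 0.1], [[-0.0142, 0.0189, 0], [0, 0, 0], 0.1], [[-0.0175, 0.0211, 0], [0, 0, 0], 0.1], [[-0.0211, 0.0230, 0], [0, 0, 0], 0.1], [[-0.0248, 0.0244, 0], [0, 0, 0], 0.1], [[-0.0286, 0.0255, 0], [0, 0, 0], 0.1], [[-0.0325, 0.0262, 0], [0, 0, 0], 0.1], [[-0.0365, 0.0266, 0], [0, 0, 0], 0.1]
end a 0.06199999999999983 [0.61152314 0.07437841]
```

Request:
drive_tool([
  [[-0.0014,-0.0005,0],[0,0,0],0.1],
  [[-0.0014,-0.0005,0],[0,0,0],0.1],
])

```text
time: 9.8
ee_pos: [0.5846, 0.1088, 0.0852]
tcp_rot: [0.001, 0.696, 0.718, 0.001]
contact_force: [-0.1, -3.8, 5.6]
opening: 0.0166
grasp_force: 59.3
```

```bash
python3 st.py
```

```text
9.8 [0.5846 0.1088 0.0852] F [-0.1 -3.8  5.6] a 1.231 r 0.0392 Ft -1.2 Fr -3.6 59.282618165016174 0.016642054763203535 [-0.51 -0.04 -0.04]
```

```bash
python3 - <<'E'
from h import *
W=np.array([.5716,.0719]);r=.0394;c=np.array([.58333,.1086])
Rm=q2R([0,.6955,.7185,0]);a=1.262
for i in range(21):
    rows=[]
    for k in (.1,.2):
        p=W+r*np.array([np.cos(a-k),np.sin(a-k)]); rows.append((np.r_[p-c,0]@Rm)[:2].round(4).tolist())
    c=p;a-=.2; print(i,round(a,3),rows,p.round(4))
E
```

```text
0 1.062 [[-0.0007, 0.0039], [-0.0025, 0.0074]] [0.5908 0.1063]
1 0.862 [[-0.0022, 0.0033], [-0.0047, 0.0063]] [0.5972 0.1018]
2 0.662 [[-0.0028, 0.0028], [-0.0059, 0.0052]] [0.6027 0.0961]
3 0.462 [[-0.0033, 0.0022], [-0.0068, 0.004]] [0.6069 0.0895]
4 0.262 [[-0.0037, 0.0015], [-0.0074, 0.0025]] [0.6097 0.0821]
5 0.062 [[-0.0039, 0.0007], [-0.0078, 0.001]] [0.6109 0.0743]
6 -0.138 [[-0.0039, -0.0001], [-0.0078, -0.0006]] [0.6106 0.0665]
7 -0.338 [[-0.0038, -0.0009], [-0.0076, -0.0021]] [0.6088 0.0588]
8 -0.538 [[-0.0036, -0.0016], [-0.007, -0.0036]] [0.6054 0.0517]
9 -0.738 [[-0.0032, -0.0023], [-0.0062, -0.0049]] [0.6007 0.0454]
10 -0.938 [[-0.0027, -0.0029], [-0.0051, -0.006]] [0.5949 0.0401]
11 -1.138 [[-0.0021, -0.0034], [-0.0038, -0.0069]] [0.5881 0.0361]
12 -1.338 [[-0.0014, -0.0037], [-0.0023, -0.0075]] [0.5807 0.0336]
13 -1.538 [[-0.0006, -0.0039], [-0.0008, -0.0078]] [0.5729 0.0325]
14 -1.738 [[0.0002, -0.0039], [0.0008, -0.0078]] [0.565 0.033]
15 -1.938 [[0.001, -0.0038], [0.0023, -0.0075]] [0.5575 0.0351]
16 -2.138 [[0.0017, -0.0035], [0.0038, -0.0069]] [0.5504 0.0387]
17 -2.338 [[0.0024, -0.0031], [0.0051, -0.006]] [0.5443 0.0435]
18 -2.538 [[0.003, -0.0026], [0.0062, -0.0049]] [0.5392 0.0495]
19 -2.738 [[0.0034, -0.002], [0.007, -0.0036]] [0.5354 0.0564]
20 -2.938 [[0.0037, -0.0012], [0.0076, -0.0021]] [0.533  0.0639]
```

Request:
drive_tool([
  [[-0.0007,0.0039,0],[0,0,0],0.1],
  [[-0.0025,0.0074,0],[0,0,0],0.1],
  [[-0.0025,0.0074,0],[0,0,0],0.1],
])

```text
time: 10.1
ee_pos: [0.5911, 0.1061, 0.0852]
tcp_rot: [0.0, 0.696, 0.718, -0.0]
contact_force: [-2.3, -4.9, 9.0]
opening: 0.0167
grasp_force: 59.4
```

Request:
drive_tool([
  [[-0.0022,0.0033,0],[0,0,0],0.1],
  [[-0.0047,0.0063,0],[0,0,0],0.1],
  [[-0.0047,0.0063,0],[0,0,0],0.1],
])

```text
time: 10.4
ee_pos: [0.5975, 0.1017, 0.0852]
tcp_rot: [0.0, 0.696, 0.718, -0.0]
contact_force: [-4.1, -5.2, 10.6]
opening: 0.0165
grasp_force: 59.4
```

Request:
drive_tool([
  [[-0.0028,0.0028,0],[0,0,0],0.1],
  [[-0.0059,0.0052,0],[0,0,0],0.1],
  [[-0.0059,0.0052,0],[0,0,0],0.1],
])

```text
time: 10.7
ee_pos: [0.6028, 0.0962, 0.0852]
tcp_rot: [0.0, 0.696, 0.718, -0.0]
contact_force: [-2.8, -3.6, 9.3]
opening: 0.0167
grasp_force: 59.4
```

Request:
drive_tool([
  [[-0.0033,0.0022,0],[0,0,0],0.1],
  [[-0.0068,0.004,0],[0,0,0],0.1],
  [[-0.0068,0.004,0],[0,0,0],0.1],
])

```text
time: 11.0
ee_pos: [0.607, 0.0897, 0.0852]
tcp_rot: [-0.0, 0.696, 0.718, -0.0]
contact_force: [-3.7, -2.7, 9.5]
opening: 0.0169
grasp_force: 59.4
```

Request:
drive_tool([
  [[-0.0037,0.0015,0],[0,0,0],0.1],
  [[-0.0074,0.0025,0],[0,0,0],0.1],
  [[-0.0074,0.0025,0],[0,0,0],0.1],
])

```text
time: 11.3
ee_pos: [0.6099, 0.0826, 0.0852]
tcp_rot: [0.0, 0.696, 0.718, 0.0]
contact_force: [-3.6, -2.4, 8.3]
opening: 0.017
grasp_force: 59.4
```

Request:
drive_tool([
  [[-0.0039,0.0007,0],[0,0,0],0.1],
  [[-0.0078,0.001,0],[0,0,0],0.1],
  [[-0.0078,0.001,0],[0,0,0],0.1],
])

```text
time: 11.6
ee_pos: [0.6106, 0.0796, 0.0852]
tcp_rot: [-0.003, 0.696, 0.718, 0.002]
contact_force: [-5.5, 23.4, 8.4]
opening: 0.0167
grasp_force: 59.2
```

Request:
drive_tool([
  [[-0.002,0.0003,0],[0,0,0],0.1],
  [[-0.002,0.0003,0],[0,0,0],0.1],
  [[-0.002,0.0003,0],[0,0,0],0.1],
])

```text
time: 11.9
ee_pos: [0.6106, 0.0794, 0.0852]
tcp_rot: [-0.003, 0.696, 0.718, 0.003]
contact_force: [-6.7, 31.7, 8.0]
opening: 0.0168
grasp_force: 59.3
```

```bash
python3 st.py; python3 - <<'E'
from h import *
d=cam('wrist'); save(d,'w4.png')
v,u=np.mgrid[0:384,0:512]; px=np.c_[u.ravel(),v.ravel()];z=d['z_map'].ravel()
px=px[z>0]; P=depthpts(d,px)
W=np.array([.5716,.0719]); r=np.hypot(*(P[:,:2]-W).T)
hsv=cv2.cvtColor(d['pixels'],cv2.COLOR_RGB2HSV)[px[:,1],px[:,0]].astype(int)
red=((hsv[:,0]<8)|(hsv[:,0]>172))&(hsv[:,1]>150)&(P[:,2]>.05)&(P[:,2]<.075)&(r<.055)
sp=red&(r>.012)&(r<.03); a=np.degrees(np.arctan2(P[sp,1]-W[1],P[sp,0]-W[0]))
print(np.histogram(a,bins=36,range=(-180,180))[0].tolist())
E
```

```text
11.9 [0.6106 0.0794 0.0852] F [-6.7 31.7  8. ] a 0.19 r 0.0398 Ft 32.4 Fr -0.6 59.28079962730408 0.01679176594576882 [ 5.18  1.1  -0.04]
[0, 0, 0, 0, 0, 0, 51, 145, 91, 2, 0, 0, 0, 0, 0, 0, 0, 3, 50, 165, 86, 0, 0, 0, 0, 0, 0, 0, 0, 13, 210, 181, 29, 0, 0, 0]
```

The stop is solid: the force rises to 32 N with no motion. The stop angle is about 0.2 rad, and the spoke phase gives a reference of about 14° for the final check.

```bash
python3 - <<'E'
from h import *
W=np.array([.5716,.0719]);r=.0394;c=np.array([.6113,.0723])
Rm=q2R([0,.6955,.7185,0])
L=[.2+.2*np.arange(20),4.0+.2*np.arange(1,21),8.0+.2*np.arange(1,21),np.r_[12.15,12.3,12.45,12.55,12.65,12.72,12.786,12.786,12.786]]
for l in L:
    p=W+r*np.c_[np.cos(l),np.sin(l)]; t=(np.c_[p-c,0*l]@Rm)
    print(', '.join(f'[[{x:.4f}, {y:.4f}, 0], [0, 0, 0], 0.1]' for x,y,_ in t)); c=p[-1]; print(c)
E
```

```text
[[0.0075, -0.0008, 0], [0, 0, 0], 0.1], [[0.0150, -0.0029, 0], [0, 0, 0], 0.1], [[0.0221, -0.0065, 0], [0, 0, 0], 0.1], [[0.0282, -0.0113, 0], [0, 0, 0], 0.1], [[0.0333, -0.0173, 0], [0, 0, 0], 0.1], [[0.0371, -0.0242, 0], [0, 0, 0], 0.1], [[0.0395, -0.0317, 0], [0, 0, 0], 0.1], [[0.0403, -0.0396, 0], [0, 0, 0], 0.1], [[0.0395, -0.0474, 0], [0, 0, 0], 0.1], [[0.0372, -0.0549, 0], [0, 0, 0], 0.1], [[0.0335, -0.0618, 0], [0, 0, 0], 0.1], [[0.0284, -0.0679, 0], [0, 0, 0], 0.1], [[0.0223, -0.0728, 0], [0, 0, 0], 0.1], [[0.0153, -0.0764, 0], [0, 0, 0], 0.1], [[0.0077, -0.0785, 0], [0, 0, 0], 0.1], [[-0.0001, -0.0791, 0], [0, 0, 0], 0.1], [[-0.0079, -0.0781, 0], [0, 0, 0], 0.1], [[-0.0154, -0.0756, 0], [0, 0, 0], 0.1], [[-0.0222, -0.0716, 0], [0, 0, 0], 0.1], [[-0.0281, -0.0664, 0], [0, 0, 0], 0.1]
[0.54584644 0.04208198]
[[-0.0047, 0.0063, 0], [0, 0, 0], 0.1], [[-0.0081, 0.0134, 0], [0, 0, 0], 0.1], [[-0.0100, 0.0210, 0], [0, 0, 0], 0.1], [[-0.0104, 0.0289, 0], [0, 0, 0], 0.1], [[-0.0092, 0.0367, 0], [0, 0, 0], 0.1], [[-0.0064, 0.0440, 0], [0, 0, 0], 0.1], [[-0.0023, 0.0507, 0], [0, 0, 0]
[... 1048 characters left out ...]
, 0], [0, 0, 0], 0.1], [[-0.0775, -0.0044, 0], [0, 0, 0], 0.1], [[-0.0785, 0.0034, 0], [0, 0, 0], 0.1], [[-0.0780, 0.0112, 0], [0, 0, 0], 0.1], [[-0.0759, 0.0188, 0], [0, 0, 0], 0.1], [[-0.0723, 0.0258, 0], [0, 0, 0], 0.1], [[-0.0674, 0.0319, 0], [0, 0, 0], 0.1], [[-0.0614, 0.0370, 0], [0, 0, 0], 0.1]
[0.60484785 0.05075903]
[[0.0051, 0.0030, 0], [0, 0, 0], 0.1], [[0.0106, 0.0051, 0], [0, 0, 0], 0.1], [[0.0164, 0.0064, 0], [0, 0, 0], 0.1], [[0.0203, 0.0068, 0], [0, 0, 0], 0.1], [[0.0242, 0.0068, 0], [0, 0, 0], 0.1], [[0.0270, 0.0066, 0], [0, 0, 0], 0.1], [[0.0295, 0.0062, 0], [0, 0, 0], 0.1], [[0.0295, 0.0062, 0], [0, 0, 0], 0.1], [[0.0295, 0.0062, 0], [0, 0, 0], 0.1]
[0.61005354 0.080484  ]
```

Request:
drive_tool([
  [[0.0075,-0.0008,0],[0,0,0],0.1],
  [[0.015,-0.0029,0],[0,0,0],0.1],
  [[0.0221,-0.0065,0],[0,0,0],0.1],
  [[0.0282,-0.0113,0],[0,0,0],0.1],
  [[0.0333,-0.0173,0],[0,0,0],0.1],
  [[0.0371,-0.0242,0],[0,0,0],0.1],
  [[0.0395,-0.0317,0],[0,0,0],0.1],
  [[0.0403,-0.0396,0],[0,0,0],0.1],
  [[0.0395,-0.0474,0],[0,0,0],0.1],
  [[0.0372,-0.0549,0],[0,0,0],0.1],
  [[0.0335,-0.0618,0],[0,0,0],0.1],
  [[0.0284,-0.0679,0],[0,0,0],0.1],
  [[0.0223,-0.0728,0],[0,0,0],0.1],
  [[0.0153,-0.0764,0],[0,0,0],0.1],
  [[0.0077,-0.0785,0],[0,0,0],0.1],
  [[-0.0001,-0.0791,0],[0,0,0],0.1],
  [[-0.0079,-0.0781,0],[0,0,0],0.1],
  [[-0.0154,-0.0756,0],[0,0,0],0.1],
  [[-0.0222,-0.0716,0],[0,0,0],0.1],
  [[-0.0281,-0.0664,0],[0,0,0],0.1],
])

```text
time: 13.95
ee_pos: [0.544, 0.0421, 0.0851]
tcp_rot: [-0.001, 0.696, 0.718, -0.001]
contact_force: [-7.7, -3.4, 16.7]
opening: 0.0168
grasp_force: 60.2
```

```bash
python3 st.py
```

```text
13.95 [0.544  0.0421 0.0851] F [-7.7 -3.4 16.7] a -2.318 r 0.0406 Ft -3.3 Fr 7.8 60.24298667907715 0.01680396083384015 [-0.51  1.05  0.03]
```

Good tracking. Continuing.

Request:
drive_tool([
  [[-0.0047,0.0063,0],[0,0,0],0.1],
  [[-0.0081,0.0134,0],[0,0,0],0.1],
  [[-0.01,0.021,0],[0,0,0],0.1],
  [[-0.0104,0.0289,0],[0,0,0],0.1],
  [[-0.0092,0.0367,0],[0,0,0],0.1],
  [[-0.0064,0.044,0],[0,0,0],0.1],
  [[-0.0023,0.0507,0],[0,0,0],0.1],
  [[0.0031,0.0564,0],[0,0,0],0.1],
  [[0.0095,0.061,0],[0,0,0],0.1],
  [[0.0167,0.0642,0],[0,0,0],0.1],
  [[0.0244,0.0658,0],[0,0,0],0.1],
  [[0.0323,0.066,0],[0,0,0],0.1],
  [[0.04,0.0645,0],[0,0,0],0.1],
  [[0.0473,0.0616,0],[0,0,0],0.1],
  [[0.0539,0.0572,0],[0,0,0],0.1],
  [[0.0594,0.0517,0],[0,0,0],0.1],
  [[0.0638,0.0451,0],[0,0,0],0.1],
  [[0.0668,0.0378,0],[0,0,0],0.1],
  [[0.0682,0.0301,0],[0,0,0],0.1],
  [[0.0681,0.0222,0],[0,0,0],0.1],
])

```text
time: 15.95
ee_pos: [0.5667, 0.1109, 0.0852]
tcp_rot: [0.001, 0.696, 0.719, 0.001]
contact_force: [3.1, -7.2, 6.1]
opening: 0.0165
grasp_force: 59.3
```

```bash
python3 st.py
```

```text
15.95 [0.5667 0.1109 0.0852] F [ 3.1 -7.2  6.1] a 1.695 r 0.0393 Ft -2.2 Fr -7.6 59.342830181121826 0.016522994921902488 [-1.29 -0.55 -0.04]
```

Request:
drive_tool([
  [[-0.0017,-0.0077,0],[0,0,0],0.1],
  [[-0.0048,-0.0149,0],[0,0,0],0.1],
  [[-0.0094,-0.0213,0],[0,0,0],0.1],
  [[-0.0151,-0.0267,0],[0,0,0],0.1],
  [[-0.0218,-0.0309,0],[0,0,0],0.1],
  [[-0.0291,-0.0336,0],[0,0,0],0.1],
  [[-0.0369,-0.0349,0],[0,0,0],0.1],
  [[-0.0447,-0.0345,0],[0,0,0],0.1],
  [[-0.0524,-0.0326,0],[0,0,0],0.1],
  [[-0.0595,-0.0293,0],[0,0,0],0.1],
  [[-0.0658,-0.0246,0],[0,0,0],0.1],
  [[-0.071,-0.0187,0],[0,0,0],0.1],
  [[-0.075,-0.0119,0],[0,0,0],0.1],
  [[-0.0775,-0.0044,0],[0,0,0],0.1],
  [[-0.0785,0.0034,0],[0,0,0],0.1],
  [[-0.078,0.0112,0],[0,0,0],0.1],
  [[-0.0759,0.0188,0],[0,0,0],0.1],
  [[-0.0723,0.0258,0],[0,0,0],0.1],
  [[-0.0674,0.0319,0],[0,0,0],0.1],
  [[-0.0614,0.037,0],[0,0,0],0.1],
])

```text
time: 17.95
ee_pos: [0.6061, 0.0507, 0.0853]
tcp_rot: [0.001, 0.696, 0.718, 0.001]
contact_force: [-0.2, -2.7, 7.8]
opening: 0.0164
grasp_force: 59.3
```

Request:
drive_tool([
  [[0.0051,0.003,0],[0,0,0],0.1],
  [[0.0106,0.0051,0],[0,0,0],0.1],
  [[0.0164,0.0064,0],[0,0,0],0.1],
  [[0.0203,0.0068,0],[0,0,0],0.1],
  [[0.0242,0.0068,0],[0,0,0],0.1],
  [[0.027,0.0066,0],[0,0,0],0.1],
  [[0.0295,0.0062,0],[0,0,0],0.1],
  [[0.0295,0.0062,0],[0,0,0],0.1],
  [[0.0295,0.0062,0],[0,0,0],0.1],
  [[0.0295,0.0062,0],[0,0,0],0.1],
])

```text
time: 18.95
ee_pos: [0.6103, 0.0813, 0.0852]
tcp_rot: [0.0, 0.696, 0.718, 0.001]
contact_force: [-1.7, 0.4, 9.1]
opening: 0.0164
grasp_force: 59.4
```

```bash
python3 st.py; python3 - <<'E'
from h import *
d=cam('wrist'); save(d,'w5.png')
v,u=np.mgrid[0:384,0:512]; px=np.c_[u.ravel(),v.ravel()];z=d['z_map'].ravel()
px=px[z>0]; P=depthpts(d,px)
W=np.array([.5716,.0719]); r=np.hypot(*(P[:,:2]-W).T)
hsv=cv2.cvtColor(d['pixels'],cv2.COLOR_RGB2HSV)[px[:,1],px[:,0]].astype(int)
red=((hsv[:,0]<8)|(hsv[:,0]>172))&(hsv[:,1]>150)&(P[:,2]>.05)&(P[:,2]<.075)&(r<.055)
sp=red&(r>.012)&(r<.03); a=np.degrees(np.arctan2(P[sp,1]-W[1],P[sp,0]-W[0]))
print(np.histogram(a,bins=36,range=(-180,180))[0].tolist())
for n in ['top','side']: 
    d=cam(n); np.savez(n+'1.npz',**{k:d[k] for k in ['pixels','z_map','mtx','k1','C','M']})
s=cv2.imread('pics/side0.png'); cv2.imwrite('pics/side1.png',cv2.resize(d['pixels'][140:300,170:330][:,:,::-1],None,fx=3.6,fy=3.6,interpolation=cv2.INTER_CUBIC))
E
```

```text
18.95 [0.6103 0.0813 0.0852] F [-1.7  0.4  9.1] a 0.238 r 0.0398 Ft 0.8 Fr -1.5 59.35163676738739 0.01644803314457775 [-0.01  0.17  0.01]
[0, 0, 0, 0, 0, 0, 35, 130, 100, 3, 0, 0, 0, 0, 0, 0, 0, 1, 19, 114, 121, 1, 0, 0, 0, 0, 0, 0, 0, 7, 193, 189, 44, 0, 0, 0]
```

View pics/side1.png

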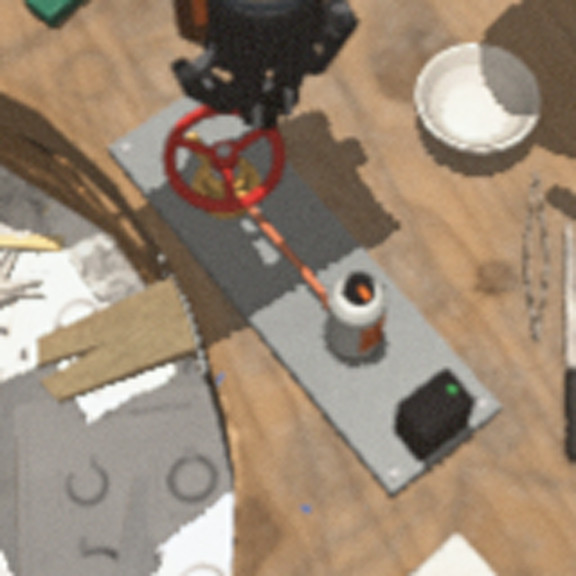

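The side view shows the cartridge upright with its orange mark toward the reader, and the gripper on the crank. I'll check the mark angle numerically from this camera, since it sees the mark directly.

```bash
python3 - <<'E'
from h import *
for n in ['side1','top1']:
    d=dict(np.load(n+'.npz')); c=np.array([.6083,-.0735])
    v,u=np.mgrid[0:384,0:512]; px=np.c_[u.ravel(),v.ravel()]; px=px[d['z_map'].ravel()>0]; P=depthpts(d,px)
    hsv=cv2.cvtColor(d['pixels'],cv2.COLOR_RGB2HSV)[px[:,1],px[:,0]].astype(int)
    r=np.hypot(*(P[:,:2]-c).T)
    o=((hsv[:,0]<20))&(hsv[:,1]>110)&(r<.028)
    for lo,hi in [(.02,.08),(.094,.11)]:
        body=(P[:,2]>lo)&(P[:,2]<hi)&(r<.028)
        b=body&o
        if b.any(): print(n,lo,b.sum(),np.degrees(np.arctan2(P[b,1]-c[1],P[b,0]-c[0])).round().tolist(),P[b].mean(0).round(4),'all',P[body].mean(0).round(4))
E
```

```text
side1 0.02 32 [109.0, -63.0, -72.0, -61.0, -91.0, -83.0, -73.0, -57.0, -96.0, -90.0, -79.0, -70.0, -60.0, -102.0, -95.0, -86.0, -77.0, -68.0, -57.0, -101.0, -94.0, -86.0, -78.0, -69.0, -100.0, -93.0, -87.0, -76.0, -62.0, -100.0, -92.0, -82.0] [ 0.6112 -0.0925  0.0521] all [ 0.6007 -0.0879  0.0508]
side1 0.094 15 [-72.0, -45.0, -29.0, -104.0, -70.0, -58.0, -50.0, -107.0, -87.0, -78.0, -59.0, -94.0, -82.0, -70.0, -87.0] [ 0.6102 -0.0802  0.1029] all [ 0.6076 -0.0761  0.101 ]
top1 0.094 8 [-32.0, -54.0, 7.0, -67.0, -80.0, -83.0, -127.0, -103.0] [ 0.6095 -0.0779  0.104 ] all [ 0.6088 -0.0728  0.1007]
```

The mark spans -102° to -57°, centred near -79°, against -76° needed. The wheel is within about 0.03 rad of two turns, still and gripped. Handing in.

```bash
python3 -c "
from workcell import finish_job; print(finish_job())"
```

```text
the job is handed in; nothing more can be done
None
```

I've handed the job in, though no verdict came back: the cartridge mark faces the reader to within about 3° and is let go, and the handwheel was shut to its stop, then opened two turns (within about 0.03 rad by camera), with the gripper still holding the crank.

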